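Tip the spent sensor cells into the collecting bin

TASK

Slide the cover of the red collecting bin fully open, tip the tray of six spent sensor cells out into the bin, and stand the empty tray back flat on its green mat, roughly in the middle. Then slide the bin's cover fully shut again and let go. Leave the tin, jar, detector and tape where they are.

Things in the scene. Friction and masses are not known exactly. Their poses are not given: they have to be found in the camera images.
- tray: grey tipping tray, slippery plastic, 0.25 kg. Pan 150 long (x) x 124 wide (y), floor 4 thick; origin: centre of its underside. Side walls and back wall (+x) 38 high; no front (-x) wall: the floor ramps up over the last 30 to a pouring lip 9 high. Cells stay put while level, start to slide out when the front is tipped down 25 to 40 degrees; 65 empties it. Starts on the green mat
- tray_handle (a point): grip point in the tray's orange handle: a plate 12 thick, 50 wide (along the tray's y), rising from the back wall's top and leaning 20 degrees backwards (its upward direction is (0.342, 0, 0.940) in the tray's frame). At (89.4, 0, 69.5) in the tray's frame, 23 below the plate's top edge. Axes as the tray's
- tray_lip (a point): middle of the pouring lip, at (-75, 0, 11) in the tray's frame; axes as the tray's
- mat: green desk mat, 240 (x) x 200 (y) x 2 thick, fixed; origin: centre of its underside
- bin: red collecting bin fixed to the desk, 180 (x) x 200 (y) x 110 high, walls and floor 5 thick; thin cover rails along its two y sides run on 130 beyond its +x side, tops at 118; origin: centre of its underside; -x is the face with the yellow panel, turned to the robot. A white cover closes the top
- bin_mouth (a point): centre of the opening that the fully slid cover leaves, in the plane of the bin's rim, at (-13, 0, 110) in the bin's frame; the opening is then about 134 (x) x 190 (y). Axes as the bin's
- cover_grip (a point): point in the cover's black upright grip plate: 14 thick (bin's x), 70 wide (bin's y), 40 tall, on the 6 thick cover near its robot-side edge; the point is 22 above the cover's upper face (139 above the bin's underside), 18 below the plate's top, at x = -50 mm + cover travel in the bin's frame. Axes as the bin's; moves with the cover
- cover (a joint): slide of the bin's white cover, in m: 0 fully closed, up to 0.14 fully open, moving level along the bin's +x (away from the robot). About 1.5 N of friction; it stays where it is left
- cell0: a spent sensor cell: upright blue and white cylinder, 32 diameter x 28 high, about 30 g, smooth; origin: centre of its underside. It starts loose in the tray with the five others
- cell1: a spent sensor cell: upright blue and white cylinder, 32 diameter x 28 high, about 30 g, smooth; origin: centre of its underside. It starts loose in the tray with the five others
- cell2: a spent sensor cell: upright blue and white cylinder, 32 diameter x 28 high, about 30 g, smooth; origin: centre of its underside. It starts loose in the tray with the five others
- cell3: a spent sensor cell: upright blue and white cylinder, 32 diameter x 28 high, about 30 g, smooth; origin: centre of its underside. It starts loose in the tray with the five others
- cell4: a spent sensor cell: upright blue and white cylinder, 32 diameter x 28 high, about 30 g, smooth; origin: centre of its underside. It starts loose in the tray with the five others
- cell5: a spent sensor cell: upright blue and white cylinder, 32 diameter x 28 high, about 30 g, smooth; origin: centre of its underside. It starts loose in the tray with the five others
- tin: a green solvent tin, 75 x 50 x 120 high with a red cap on top to 134; origin: centre of its underside. A bystander
- jar: a small closed jar, 54 diameter x 85 high, yellow cap; origin: centre of its underside. A bystander
- detector: an orange hand-held gas detector lying flat, 120 x 66 x 36 high; origin: centre of its underside. A bystander
- tape: a roll of white tape lying flat, 84 outside diameter x 30 high; origin: centre of its underside. A bystander
Mind the look-alikes: they are no part of the job. Several things look just like the tray: the one meant starts farthest from the robot's base.

How it is judged:
On the way, in this order (a step that is already met when the one before it is completed fails the run):
1. the cover is slid open (value of joint cover above 0.12 m), for 0.1 s.
2. the tray is tipped (more than 0.45 rad) with its lip over the bin (angle between tray's own z axis and vertical above 0.45 rad and horizontal distance between tray_lip and bin_mouth below 0.12 m and z of tray_lip in the frame of bin above 0.03 m).
3. all six cells lie in the bin (x of cell0 in the frame of bin between -0.09 and 0.09 m and y of cell0 in the frame of bin between -0.1 and 0.1 m and z of each of cell0, cell1, cell2, cell3, cell4, cell5 in the frame of bin below 0.09 m and x of cell1 in the frame of bin between -0.09 and 0.09 m and y of cell1 in the frame of bin between -0.1 and 0.1 m and x of cell2 in the frame of bin between -0.09 and 0.09 m and y of cell2 in the frame of bin between -0.1 and 0.1 m and x of cell3 in the frame of bin between -0.09 and 0.09 m and y of cell3 in the frame of bin between -0.1 and 0.1 m and x of cell4 in the frame of bin between -0.09 and 0.09 m and y of cell4 in the frame of bin between -0.1 and 0.1 m and x of cell5 in the frame of bin between -0.09 and 0.09 m and y of cell5 in the frame of bin between -0.1 and 0.1 m), for 0.2 s.
At the end, for the whole second after the job is handed in: All six cells lie in the bin, its cover is shut (within 12 mm), and the tray stands flat and at rest on the mat, its origin within 55 mm of the mat's centre (all of step 3 and value of joint cover below 0.012 m and horizontal distance between tray and mat below 0.055 m and angle between tray's own z axis and vertical below 0.06 rad and height (world z) of tray below 0.008 m and linear speed of tray below 0.02 m/s and velocity of joint cover below 0.02 m/s); the robot touches nothing.
It fails at once if a bystander (tin, jar, detector, tape) is shifted more than 30 mm or tipped more than 0.4 rad ((distance of tin from where it was at the start of the episode above 0.03 m or angle between tin's own z axis and vertical above 0.4 rad) or (distance of jar from where it was at the start of the episode above 0.03 m or angle between jar's own z axis and vertical above 0.4 rad) or (distance of detector from where it was at the start of the episode above 0.03 m or angle between detector's own z axis and vertical above 0.4 rad) or (distance of tape from where it was at the start of the episode above 0.03 m or angle between tape's own z axis and vertical above 0.4 rad)).
It also fails if it takes over 72 s, if anything falls off the work surface, if the arm or the gripper's body presses on something with over 40 N, if the wrist force passes 120 N, or if a joint passes its speed limit or range.

ROBOT

A 6-joint arm with a two-finger parallel gripper is mounted at the origin on the work surface. World frame = base frame: x ahead of the robot, y to its left, z up, the work surface at z = 0. Lengths are in m, angles in rad, forces in N, time in s.
With the tool pointing down it reaches from about 0.225 to 0.875 m from the base axis. Payload 3.4 kg.
Tool frame: the origin (TCP) lies where the fingers leave the gripper's body, on its centre line; the fingertips stand 73 mm ahead of it and the grasp point (between the pads) lies 54 mm ahead of it (manip.pinch_z is the distance from the TCP to the grasp point, in m); z points along the fingers, y is the line along which they close (so a half turn about z gives the same grasp; the last joint's range is limited). The gripper opens to 85 mm and grips with 20 to 120 N. Pads are 22 mm wide; open, the fingers measure 114 mm over their backs; the gripper's body (76 mm by 85 mm) begins 54 mm behind the grasp point. The pads swing forward as they close: fully open they stand 13 mm farther back than shut.
Start: joints at [1.142, 0.276, 1.505, -0, 1.361, -0.121], TCP at [0.174, 0.548, 0.304] pointing down, gripper open.
Joint ranges: [-2.89, 2.89], [-0.75, 2.08], [0.22, 2.7], [-1.18, 4.32], [0.11, 2.71], [-2.7, 2.7]. Speed limits (rad/s): [2.57, 2.57, 3.14, 3.14, 3.14, 3.14].

INTERFACE

Orientations are given as a unit quaternion [w, x, y, z].
In Python, from rig import readout, imaging, manip gives the robot as it stands. The module is installed in compiled form; this text tells all that it offers.
- The arm moves only by the tool servo_tool, never from a script. Its argument "moves" is a list of rows, each an object with "dp": the shift along the tool's x, y, z in units of 0.2 m (1.0 is 0.2 m), a list of three; "delta_rot": the turn, a rotation vector about the tool's x, y, z in units of 0.1 rad (1.0 is 0.1 rad), a list of three; "fingers": the opening, from 0 (shut) to 1 (fully open). In form: [{"dp": [dx, dy, dz], "delta_rot": [wx, wy, wz], "fingers": fingers}, ...]. A call has 1 to 5 rows; each row shifts and turns the commanded pose from where the row before left it, along the tool's axes as they then stand; what a row does not reach is not made up. A row lasts 1/10 s, in which the tool goes at most 50 mm and 8.59 degrees, less where a joint would pass 70% of its speed; a pose out of reach is approached as far as the arm can. A call with a number of a shift or a turn outside -1 to 1 is refused whole. A call with a gripper value outside its range is refused whole. The fingers move at their own pace and stop on an object; "force" is the grip in N (left out, the last holds). Time passes only in rows, so rows that do not move let the fingers close. It gives the time, the measured TCP pose, the force, the opening and the grip force at its end, in the units of the state.
- readout.get_state(): the state, without advancing time (a new reading comes with each control period).
- imaging.get_image(name): name is "scene" or "top" or "wrist"; returns (picture, depth): 420x560x3 uint8, red, green, blue; 420x560 float32, m along the optical axis (not along the pixel's ray), 0 where there is no reading.
- imaging.calibration(name): a dict with "intrinsics" (3x3 intrinsics, pixels), "R" (3x3) and "t" (3): a world point X has camera coordinates R X + t; the wrist camera has in their place "hand_eye" (4x4, takes a point from camera to tool coordinates, whose origin is the TCP and whose axes are the flange's). Camera axes: x right, y down, z forward; pixel columns grow to the right and rows downward; lengths in m; the calibration is good to about 2 mm. A picture is of the moment at which its call begins: read the wrist's pose just before it. calibration takes no time and is no camera call.
- manip.sign_off(): hands the job in; it is judged then, once.
The state is a dict: "clock": time; "qpos": joint angles; "qd": joint speeds; "effort": joint torques, N m; "position": TCP position; "ee_rot": TCP orientation; "contact_force": force on the tool from outside, world axes, zero at the start; "moment": the same for the moment, N m; "width": finger opening in m; "gripper_force": force on a finger pad.
Only numpy, scipy, OpenCV 4.12 (cv2) and the standard library are available. Lean on these libraries where they do the work, as an engineer would, in place of code of your own. Each camera call takes 0.05 s, during which the arm holds its last target. There are 200 camera calls.

## Working session

There is one attempt and no reset: what is moved stays moved. The work goes in short steps, Python scripts to look and compute and a tool call to move; the robot and the scene stay as the last step left them, time stands still between calls to the robot, and variables do not carry over. Pictures are saved under pics/ and viewed, at most 10 in all, crops included, and the job is handed in when it is done.

Besides the shell and the picture viewer there is one more tool, called after ">>>" by a JSON object that holds its "fn" and its "kwargs". servo_tool: Moves the arm, as the interface text tells. Its arguments: {"type":"object","properties":{"moves":{"type":"array"},"force":{"type":"number"}},"required":["moves"]}

```bash
mkdir -p pics; cat > h.py <<'E'
import numpy as np, cv2
from rig import readout, imaging, manip
def cam(n):
    c=imaging.calibration(n); return c
def cloud(n,depth,c):
    K=c["intrinsics"];v,u=np.mgrid[:depth.shape[0],:depth.shape[1]]
    P=np.stack([(u-K[0,2])/K[0,0]*depth,(v-K[1,2])/K[1,1]*depth,depth],-1)
    return (P-np.array(c["t"]))@np.array(c["R"])
def ray(c,uv,z):
    K=np.array(c["intrinsics"]);R=np.array(c["R"]);t=np.array(c["t"])
    d=R.T@np.linalg.solve(K,[uv[0],uv[1],1]);o=-R.T@t
    return o+d*(z-o[2])/d[2]
E
python3 - <<'E'
from h import *
for n in("scene","top"):
    p,d=imaging.get_image(n);np.save(n+"_d.npy",d);cv2.imwrite(f"pics/{n}0.png",p[...,::-1])
    c=cam(n);print(n,np.round(c["intrinsics"],1).tolist(),np.round(-np.array(c["R"]).T@c["t"],3),np.round(c["R"],2).tolist())
print(readout.get_state())
E
```

```text
scene [[391.0, 0.0, 281.8], [0.0, 391.0, 203.8], [0.0, 0.0, 1.0]] [0.967 0.616 0.633] [[-0.79, 0.61, -0.0], [0.36, 0.45, -0.82], [-0.5, -0.65, -0.57]]
top [[469.0, 0.0, 279.5], [0.0, 469.0, 203.9], [0.0, 0.0, 1.0]] [0.366 0.017 1.304] [[0.01, -1.0, -0.01], [-0.99, -0.01, -0.12], [0.12, 0.01, -0.99]]
{'clock': 0.1, 'qpos': array([ 1.14200700e+00,  2.76543156e-01,  1.50600989e+00,  1.32332293e-05,
        1.36072019e+00, -1.20974834e-01]), 'qd': array([-0.00052395, -0.00010442, -0.00376109,  0.00071889, -0.00084114,
       -0.00131133]), 'effort': array([ 2.12728184e-03, -4.17701554e+01, -2.46404564e+01, -3.98743587e-04,
        5.87022791e-03, -1.87051782e-06]), 'position': array([0.17404989, 0.54765104, 0.30311828]), 'ee_rot': array([-2.34309922e-04,  1.53301668e-01,  9.88179079e-01, -8.06987095e-04]), 'contact_force': array([-0.57811576,  0.0331175 , -0.6504164 ]), 'moment': array([-0.00156328, -0.04121004,  0.04570363]), 'gripper_force': 0.0, 'width': 0.08530376919193564}
```

View pics/top0.png

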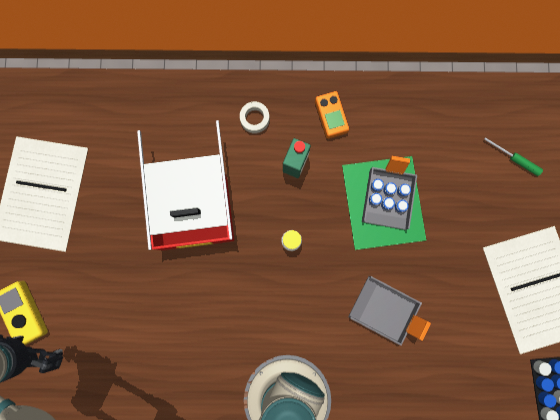

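View pics/scene0.png

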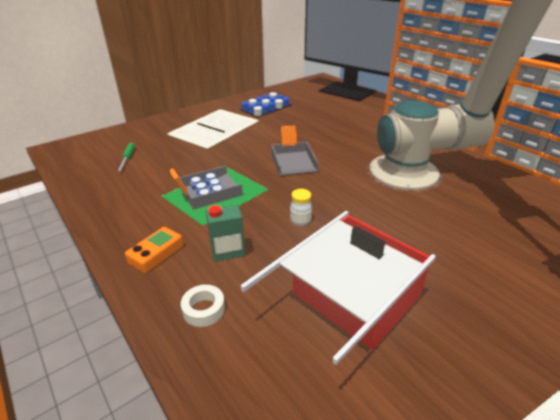

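Top view: the candidates are a loaded grey tray on the green mat at (390,198) with its handle at (398,165), and an empty grey tray at (387,310) with its handle at (420,328). There is also a blue rack at (548,385). The one meant is farthest from the base, so it is the tray on the mat. The bin is at (188,200), with its black grip at (185,213). In the scene view the same tray is at (212,187) and its handle at (176,175).

```bash
cat >> h.py <<'E'
def rect(P2): # oriented box of 2d pts (m)
    r=cv2.minAreaRect((np.asarray(P2)*1000).astype(np.float32)); return np.round(cv2.boxPoints(r)).tolist(),np.round(r[0],1),np.round(r[1],1),round(r[2],1)
def hsv(n,f): return cv2.cvtColor(cv2.imread(f"pics/{f}"),cv2.COLOR_BGR2HSV)
E
python3 - <<'E'
from h import *
for n in("top","scene"):
    d=np.load(n+"_d.npy");c=cam(n);W=cloud(n,d,c);H=hsv(n,n+"0.png")
    g=(H[...,0]>50)&(H[...,0]<75)&(H[...,1]>130)&(d>0)&(abs(W[...,2])<.015)&(W[...,0]>.3)&(abs(W[...,1]+.23)<.2)
    print(n,"mat",rect(W[g][:,:2]),np.median(W[g][:,2]))
    m=np.median(W[g][:,:2],0)
    o=(H[...,0]<18)&(H[...,1]>180)&(H[...,2]>120)&(d>0)&(np.linalg.norm(W[...,:2]-m,axis=-1)<.16)&(W[...,2]>.02)
    o&=W[...,1]<-.13
    P=W[o];print(" handle",o.sum(),P.min(0).round(3),P.max(0).round(3),np.median(P,0).round(3));
    hi=P[P[:,2]>np.percentile(P[:,2],80)];print("  top part",rect(hi[:,:2]),hi[:,2].mean())
    t=(np.linalg.norm(W[...,:2]-m,axis=-1)<.13)&(W[...,2]>.025)&(W[...,2]<.047)&(H[...,1]<70)
    print(" traywall",rect(W[t][:,:2]),np.percentile(W[t][:,2],[50,95]))
    b=(W[...,2]>.106)&(W[...,2]<.13)&(W[...,1]>.15)&(W[...,0]>.15)&(H[...,1]<60)&(H[...,2]>120)
    print(" cover+rails",rect(W[b][:,:2]),np.percentile(W[b][:,2],[5,50,95]))
    k=(W[...,2]>.13)&(W[...,2]<.17)&(W[...,1]>.15)&(W[...,0]>.25)&(H[...,2]<90)
    P=W[k];print(" grip",k.sum(),rect(P[:,:2]),P.min(0).round(3),P.max(0).round(3))
    hi=P[P[:,2]>.152];print("  griptop",len(hi),rect(hi[:,:2]),hi[:,2].mean())
E
python3 - <<'E'
import cv2
a=cv2.imread('pics/top0.png')[120:260,320:450]
cv2.imwrite('pics/crop1.png',cv2.resize(a,None,fx=4,fy=4,interpolation=cv2.INTER_CUBIC))
E
```

```text
top mat ([[401.0, -182.0], [429.0, -381.0], [666.0, -347.0], [637.0, -148.0]], array([ 533.1, -264.5]), array([238.9, 200.6]), 8.2) 0.0026963172065115337
 handle 199 [ 0.608 -0.31   0.031] [ 0.638 -0.263  0.098] [ 0.622 -0.283  0.064]
  top part ([[625.0, -294.0], [633.0, -296.0], [639.0, -266.0], [631.0, -264.0]], array([ 631.9, -279.9]), array([30.6,  8.2]), 78.9) 0.08884169468245182
 traywall ([[458.0, -324.0], [594.0, -347.0], [614.0, -223.0], [478.0, -201.0]], array([ 536.2, -273.7]), array([125.3, 137.8]), 80.7) [0.03611804 0.04269778]
 cover+rails ([[394.0, 356.0], [423.0, 145.0], [730.0, 188.0], [700.0, 399.0]], array([561.8, 272.2]), array([309.3, 213.1]), 7.9) [0.11416294 0.11798597 0.12186823]
 grip 166 ([[473.0, 293.0], [483.0, 225.0], [494.0, 227.0], [484.0, 295.0]], array([483.6, 260.1]), array([11.4, 68.8]), 8.0) [0.474 0.226 0.132] [0.493 0.294 0.163]
  griptop 132 ([[473.0, 293.0], [483.0, 225.0], [494.0, 227.0], [484.0, 295.0]], array([483.8, 260.1]), array([11.1, 68.8]), 8.0) 0.15737885078691852
scene mat ([[405.0, -183.0], [432.0, -374.0], [666.0, -341.0], [639.0,
[... 259 characters left out ...]
. , -289.4]), array([41.9, 10.9]), 81.6) 0.09463915861256249
 traywall ([[461.0, -329.0], [608.0, -352.0], [628.0, -223.0], [481.0, -200.0]], array([ 544.5, -276.1]), array([130. , 149.2]), 81.1) [0.03455538 0.04059311]
 cover+rails ([[393.0, 355.0], [423.0, 143.0], [731.0, 186.0], [701.0, 398.0]], array([562. , 270.5]), array([310.4, 213.9]), 8.1) [0.11418758 0.11756864 0.11924273]
 grip 477 ([[477.0, 295.0], [486.0, 230.0], [499.0, 231.0], [490.0, 296.0]], array([487.9, 262.9]), array([12.9, 65.6]), 7.8) [0.478 0.23  0.13 ] [0.498 0.296 0.16 ]
  griptop 192 ([[477.0, 294.0], [486.0, 230.0], [498.0, 231.0], [490.0, 295.0]], array([487.8, 262.4]), array([12.4, 64.6]), 7.8) 0.1564030149495739
```

View pics/crop1.png

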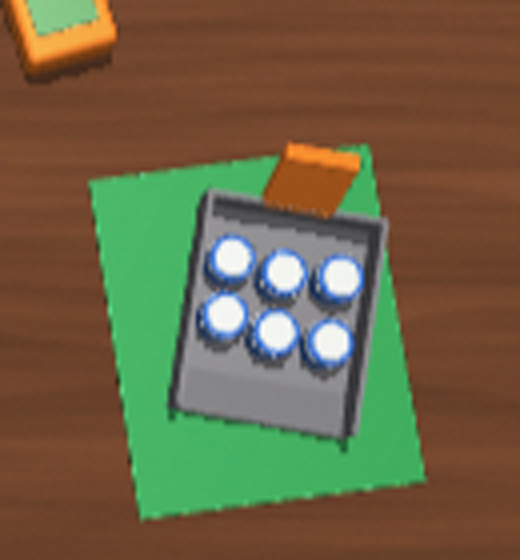

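The crop confirms the choice: a loaded tray with six cells, its orange handle at crop (312,180) on the far side and its lip at crop (265,420) towards the robot. The cover starts about 37 mm open. Next I write a planner that turns pose goals into rows.

```bash
cat >> h.py <<'E'
from scipy.spatial.transform import Rotation as Ro
B=np.array([[0,1,0],[1,0,0],[0,0,-1.]])
BIN=np.array([.498,.262]);BY=np.radians(8)
def binp(x,y,z): 
    c,s=np.cos(BY),np.sin(BY);return np.array([BIN[0]+c*x-s*y,BIN[1]+s*x+c*y,z])
def Rt(yaw,lean): return Ro.from_euler("z",yaw,degrees=True)*Ro.from_euler("y",lean,degrees=True)*Ro.from_matrix(B.T)
def tcp(g,R): return np.array(g)-R.apply([0,0,manip.pinch_z])
def plan(wps,start=None,vmax=.05,wmax=.1):
    """wps: list of (tcp position, Rotation); prints rows"""
    if start is None:
        s=readout.get_state();q=s["ee_rot"];start=(s["position"],Ro.from_quat([q[1],q[2],q[3],q[0]]))
    p,R=np.array(start[0]),start[1];n=0
    for P,Q in wps:
        p0,R0=p,R;w=(R0.inv()*Q).as_rotvec();L=np.linalg.norm(P-p0)
        N=max(1,int(np.ceil(max(L/vmax,np.abs(w).max()/wmax)-.02)))
        print("-- N",N)
        for k in range(1,N+1):
            pt=p0+(P-p0)*k/N;Rk=R0*Ro.from_rotvec(w*k/N)
            d=np.round(R.inv().apply(pt-p)/.2,2);v=np.clip(np.round((R.inv()*Rk).as_rotvec()/.1,2),-1,1)
            print([d.tolist(),v.tolist()]);p=p+R.apply(d*.2);R=R*Ro.from_rotvec(v*.1)
    print("end err",np.round(P-p,4))
    return p,R
def st():
    s=readout.get_state();print("t",round(s["clock"],2),"p",s["position"].round(4),"F",s["contact_force"].round(1),"w",round(s["width"],4),"q",s["qpos"].round(2))
E
python3 - <<'E'
from h import *
R=Rt(8,0);g=(.486,.2615)
print(Ro.as_matrix(R).round(2).tolist())
plan([(tcp((*g,.25),R),R),(tcp((*g,.146),R),R)])
E
```

```text
[[-0.14, 0.99, 0.0], [0.99, 0.14, 0.0], [0.0, 0.0, -1.0]]
-- N 12
[[-0.16, -0.07, -0.0], [-0.0, 0.0, 0.94]]
[[-0.17, -0.06, -0.0], [-0.0, 0.0, 0.93]]
[[-0.17, -0.05, -0.0], [-0.0, 0.0, 0.94]]
[[-0.17, -0.02, -0.0], [-0.0, 0.0, 0.93]]
[[-0.18, -0.01, -0.0], [-0.01, 0.0, 0.94]]
[[-0.18, 0.0, -0.0], [0.0, 0.0, 0.94]]
[[-0.17, 0.02, -0.0], [0.0, 0.0, 0.93]]
[[-0.17, 0.04, -0.0], [0.0, 0.01, 0.94]]
[[-0.17, 0.06, -0.0], [-0.0, -0.0, 0.94]]
[[-0.16, 0.07, -0.0], [-0.0, -0.0, 0.93]]
[[-0.16, 0.08, -0.0], [-0.0, -0.0, 0.94]]
[[-0.14, 0.1, -0.0], [-0.01, -0.0, 0.93]]
-- N 3
[[-0.0, 0.0, 0.17], [0.0, -0.0, 0.0]]
[[-0.0, 0.0, 0.17], [0.0, -0.0, 0.0]]
[[-0.0, 0.0, 0.18], [0.0, -0.0, 0.0]]
end err [ 0.0001 -0.0004  0.0007]
```

>>> {"fn": "servo_tool", "kwargs": {"moves": [{"dp": [-0.16, -0.07, 0], "delta_rot": [0, 0, 0.94], "fingers": 1}, {"dp": [-0.17, -0.06, 0], "delta_rot": [0, 0, 0.93], "fingers": 1}, {"dp": [-0.17, -0.05, 0], "delta_rot": [0, 0, 0.94], "fingers": 1}, {"dp": [-0.17, -0.02, 0], "delta_rot": [0, 0, 0.93], "fingers": 1}, {"dp": [-0.18, -0.01, 0], "delta_rot": [0, 0, 0.94], "fingers": 1}], "force": 80}}

```text
clock: 0.6
position: [0.3056, 0.4282, 0.3036]
ee_rot: [-0.0, 0.38, 0.925, -0.0]
contact_force: [0.3, -0.1, 0.6]
width: 0.0852
gripper_force: 0.0
```

>>> {"fn": "servo_tool", "kwargs": {"moves": [{"dp": [-0.18, 0, 0], "delta_rot": [0, 0, 0.94], "fingers": 1}, {"dp": [-0.17, 0.02, 0], "delta_rot": [0, 0, 0.93], "fingers": 1}, {"dp": [-0.17, 0.04, 0], "delta_rot": [0, 0, 0.94], "fingers": 1}, {"dp": [-0.17, 0.06, 0], "delta_rot": [0, 0, 0.94], "fingers": 1}, {"dp": [-0.16, 0.07, 0], "delta_rot": [0, 0, 0.93], "fingers": 1}]}}

```text
clock: 1.1
position: [0.4355, 0.3088, 0.3036]
ee_rot: [-0.0, 0.584, 0.812, -0.0]
contact_force: [-0.7, 0.8, -0.4]
width: 0.0852
gripper_force: 0.0
```

>>> {"fn": "servo_tool", "kwargs": {"moves": [{"dp": [-0.16, 0.08, 0], "delta_rot": [0, 0, 0.94], "fingers": 1}, {"dp": [-0.14, 0.1, 0], "delta_rot": [0, 0, 0.93], "fingers": 1}, {"dp": [0, 0, 0], "delta_rot": [0, 0, 0], "fingers": 1}]}}

```text
clock: 1.4
position: [0.489, 0.2596, 0.3032]
ee_rot: [0.001, 0.658, 0.753, -0.0]
contact_force: [-0.1, 1.5, -0.2]
width: 0.0855
gripper_force: 0.0
```

>>> {"fn": "servo_tool", "kwargs": {"moves": [{"dp": [0, 0, 0.17], "delta_rot": [0, 0, 0], "fingers": 1}, {"dp": [0, -0.01, 0.17], "delta_rot": [0, 0, 0], "fingers": 1}, {"dp": [0, 0, 0.17], "delta_rot": [0, 0, 0], "fingers": 1}, {"dp": [0, 0, 0], "delta_rot": [0, 0, 0], "fingers": 0}, {"dp": [0, 0, 0], "delta_rot": [0, 0, 0], "fingers": 0}], "force": 60}}

```text
clock: 1.9
position: [0.4837, 0.2624, 0.202]
ee_rot: [-0.0, 0.656, 0.755, -0.0]
contact_force: [-0.1, 0.2, 0.3]
width: 0.0591
gripper_force: 0.0
```

>>> {"fn": "servo_tool", "kwargs": {"moves": [{"dp": [0, 0, 0], "delta_rot": [0, 0, 0], "fingers": 0}, {"dp": [0, 0, 0], "delta_rot": [0, 0, 0], "fingers": 0}, {"dp": [0, 0, 0], "delta_rot": [0, 0, 0], "fingers": 0}, {"dp": [0, 0, 0], "delta_rot": [0, 0, 0], "fingers": 0}]}}

```text
clock: 2.3
position: [0.4848, 0.2624, 0.2036]
ee_rot: [0.001, 0.656, 0.755, 0.001]
contact_force: [0.7, -0.0, 6.0]
width: 0.013
gripper_force: 59.7
```

>>> {"fn": "servo_tool", "kwargs": {"moves": [{"dp": [0, 0.06, -0.01], "delta_rot": [0, 0, 0], "fingers": 0}, {"dp": [0, 0.11, 0], "delta_rot": [0, 0, 0], "fingers": 0}, {"dp": [0, 0.13, 0], "delta_rot": [0, 0, 0], "fingers": 0}, {"dp": [0, 0.12, 0], "delta_rot": [0, 0, 0], "fingers": 0}, {"dp": [0, 0.06, 0], "delta_rot": [0, 0, 0], "fingers": 0}]}}

```text
clock: 2.8
position: [0.5811, 0.2759, 0.2037]
ee_rot: [-0.0, 0.656, 0.755, 0.0]
contact_force: [-2.4, 1.0, 2.6]
width: 0.0129
gripper_force: 60.5
```

>>> {"fn": "servo_tool", "kwargs": {"moves": [{"dp": [0, 0.02, 0], "delta_rot": [0, 0, 0], "fingers": 0}, {"dp": [0, 0.01, 0], "delta_rot": [0, 0, 0], "fingers": 0}, {"dp": [0, 0, 0], "delta_rot": [0, 0, 0], "fingers": 0}]}}

```text
clock: 3.1
position: [0.585, 0.2765, 0.2037]
ee_rot: [0.0, 0.656, 0.755, 0.0]
contact_force: [1.4, 2.4, -2.2]
width: 0.0134
gripper_force: 59.8
```

>>> {"fn": "servo_tool", "kwargs": {"moves": [{"dp": [0, 0.02, 0], "delta_rot": [0, 0, 0], "fingers": 0}, {"dp": [0, 0, 0], "delta_rot": [0, 0, 0], "fingers": 0}]}}

```text
clock: 3.3
position: [0.5863, 0.2767, 0.2037]
ee_rot: [-0.002, 0.656, 0.755, -0.002]
contact_force: [-6.5, 1.2, 0.8]
width: 0.0132
gripper_force: 60.4
```

>>> {"fn": "servo_tool", "kwargs": {"moves": [{"dp": [0, 0, 0], "delta_rot": [0, 0, 0], "fingers": 1}, {"dp": [0, 0, 0], "delta_rot": [0, 0, 0], "fingers": 1}, {"dp": [0, 0, 0], "delta_rot": [0, 0, 0], "fingers": 1}, {"dp": [0, 0, -0.25], "delta_rot": [0, 0, 0], "fingers": 1}, {"dp": [0, 0, -0.25], "delta_rot": [0, 0, 0], "fingers": 1}]}}

```text
clock: 3.8
position: [0.5885, 0.2762, 0.3033]
ee_rot: [-0.001, 0.656, 0.755, -0.002]
contact_force: [1.3, -0.1, -0.1]
width: 0.0837
gripper_force: 0.0
```

```bash
python3 - <<'E'
from h import *
R=Rt(-9.5,20);g=np.array([.633,-.291,.0735])
st()
plan([(tcp(g,R)-R.apply([0,0,.13]),R)])
E
```

```text
t 3.8 p [0.5885 0.2762 0.3033] F [ 1.3 -0.1 -0.1] w 0.0837 q [ 0.33  0.39  1.33 -0.    1.42  0.19]
-- N 12
[[-0.24, 0.01, 0.02], [0.29, 0.05, 0.25]]
[[-0.25, 0.02, 0.03], [0.28, 0.04, 0.25]]
[[-0.24, 0.02, 0.02], [0.29, 0.05, 0.26]]
[[-0.25, 0.03, 0.02], [0.28, 0.04, 0.25]]
[[-0.24, 0.04, 0.01], [0.29, 0.05, 0.25]]
[[-0.24, 0.04, 0.02], [0.28, 0.05, 0.25]]
[[-0.24, 0.05, 0.01], [0.29, 0.04, 0.25]]
[[-0.24, 0.06, 0.01], [0.28, 0.05, 0.25]]
[[-0.24, 0.06, 0.01], [0.29, 0.04, 0.26]]
[[-0.23, 0.07, -0.0], [0.29, 0.05, 0.25]]
[[-0.24, 0.08, -0.0], [0.28, 0.05, 0.25]]
[[-0.23, 0.08, -0.0], [0.29, 0.04, 0.25]]
end err [0.     0.0004 0.0008]
```

>>> {"fn": "servo_tool", "kwargs": {"moves": [{"dp": [-0.24, 0.01, 0.02], "delta_rot": [0.29, 0.05, 0.25], "fingers": 1}, {"dp": [-0.25, 0.02, 0.03], "delta_rot": [0.28, 0.04, 0.25], "fingers": 1}, {"dp": [-0.24, 0.02, 0.02], "delta_rot": [0.29, 0.05, 0.26], "fingers": 1}, {"dp": [-0.25, 0.03, 0.02], "delta_rot": [0.28, 0.04, 0.25], "fingers": 1}, {"dp": [-0.24, 0.04, 0.01], "delta_rot": [0.29, 0.05, 0.25], "fingers": 1}]}}

```text
clock: 4.3
position: [0.6335, 0.0345, 0.2807]
ee_rot: [-0.055, 0.701, 0.71, -0.047]
contact_force: [0.2, 0.1, 0.2]
width: 0.0854
gripper_force: 0.0
```

>>> {"fn": "servo_tool", "kwargs": {"moves": [{"dp": [-0.24, 0.04, 0.02], "delta_rot": [0.28, 0.05, 0.25], "fingers": 1}, {"dp": [-0.24, 0.05, 0.01], "delta_rot": [0.29, 0.04, 0.25], "fingers": 1}, {"dp": [-0.24, 0.06, 0.01], "delta_rot": [0.28, 0.05, 0.25], "fingers": 1}, {"dp": [-0.24, 0.06, 0.01], "delta_rot": [0.29, 0.04, 0.26], "fingers": 1}, {"dp": [-0.23, 0.07, 0], "delta_rot": [0.29, 0.05, 0.25], "fingers": 1}]}}

```text
clock: 4.8
position: [0.6774, -0.2055, 0.2557]
ee_rot: [-0.111, 0.739, 0.658, -0.093]
contact_force: [0.7, -0.1, 0.2]
width: 0.0855
gripper_force: 0.0
```

>>> {"fn": "servo_tool", "kwargs": {"moves": [{"dp": [-0.24, 0.08, 0], "delta_rot": [0.28, 0.05, 0.25], "fingers": 1}, {"dp": [-0.23, 0.08, 0], "delta_rot": [0.29, 0.04, 0.25], "fingers": 1}, {"dp": [0, 0, 0], "delta_rot": [0, 0, 0], "fingers": 1}]}}

```text
clock: 5.1
position: [0.6953, -0.3074, 0.241]
ee_rot: [-0.132, 0.754, 0.634, -0.112]
contact_force: [0.5, 0.1, -1.3]
width: 0.0855
gripper_force: 0.0
```

```bash
cat >> h.py <<'E'
def wristcloud(f):
    s=readout.get_state();q=s["ee_rot"];Rw=Ro.from_quat([q[1],q[2],q[3],q[0]])
    p,d=imaging.get_image("wrist");cv2.imwrite("pics/"+f,p[...,::-1])
    c=imaging.calibration("wrist");X=np.array(c["hand_eye"]);K=np.array(c["intrinsics"])
    v,u=np.mgrid[:d.shape[0],:d.shape[1]]
    P=np.stack([(u-K[0,2])/K[0,0]*d,(v-K[1,2])/K[1,1]*d,d],-1)@X[:3,:3].T+X[:3,3]
    return p,d,Rw.apply(P.reshape(-1,3)).reshape(P.shape)+s["position"],Rw
E
python3 - <<'E'
from h import *
st();p,d,W,Rw=wristcloud("w1.png");H=hsv(0,"w1.png")
o=(H[...,0]<18)&(H[...,1]>160)&(H[...,2]>90)&(d>0)&(W[...,2]>.045)&(W[...,2]<.12)&(np.linalg.norm(W[...,:2]-[.633,-.29],axis=-1)<.07)
P=W[o];print(o.sum(),P.min(0).round(3),P.max(0).round(3))
hi=P[P[:,2]>.088];print(len(hi),rect(hi[:,:2]),hi[:,2].mean())
# handle in tool coords relative to grasp point
s=readout.get_state();T=Rw.inv().apply(P-s["position"]);print("tool",np.percentile(T,[2,50,98],axis=0).round(4))
t=(np.linalg.norm(W[...,:2]-[.545,-.275],axis=-1)<.13)&(W[...,2]>.03)&(W[...,2]<.045)&(H[...,1]<70)&(d>0)
print("wall",rect(W[t][:,:2]))
E
```

```text
t 5.1 p [ 0.6953 -0.3074  0.241 ] F [ 0.5  0.1 -1.3] w 0.0855 q [-0.47  0.76  0.84 -0.11  1.87 -0.31]
711 [ 0.619 -0.314  0.045] [ 0.645 -0.262  0.097]
639 ([[627.0, -312.0], [639.0, -314.0], [646.0, -266.0], [633.0, -264.0]], array([ 636.3, -289.1]), array([48.8, 12.3]), 82.1) 0.0934777917241059
tool [[-0.0187 -0.0117  0.159 ]
 [ 0.0037 -0.0054  0.1605]
 [ 0.0288 -0.0006  0.2008]]
wall ([[456.0, -323.0], [605.0, -347.0], [625.0, -225.0], [477.0, -200.0]], array([ 540.8, -273.8]), array([124.1, 151. ]), 80.5)
```

View pics/w1.png

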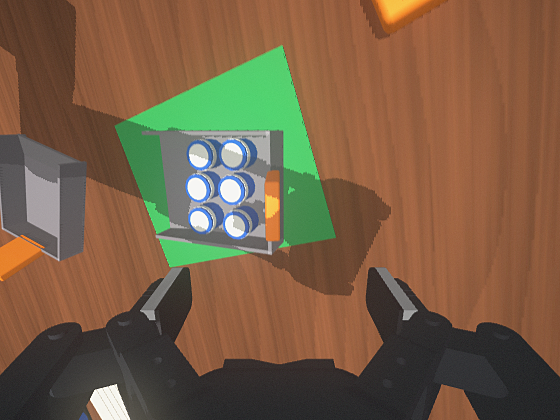

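The wrist view shows the handle plate at (271,205), the cells between (190,140) and (255,235), and the finger gap centred near x=280. A shift of about +5 mm along tool x and -6 mm along tool y centres the handle.

>>> {"fn": "servo_tool", "kwargs": {"moves": [{"dp": [0.03, -0.03, 0.16], "delta_rot": [0, 0, 0], "fingers": 1}, {"dp": [0, 0, 0.18], "delta_rot": [0, 0, 0], "fingers": 1}, {"dp": [0, 0, 0.16], "delta_rot": [0, 0, 0], "fingers": 1}, {"dp": [0, 0, 0.12], "delta_rot": [0, 0, 0], "fingers": 1}, {"dp": [0, 0, 0.02], "delta_rot": [0, 0, 0], "fingers": 1}]}}

```text
clock: 5.65
position: [0.6461, -0.2828, 0.1252]
ee_rot: [-0.135, 0.751, 0.637, -0.111]
contact_force: [-0.1, 0.0, 0.1]
width: 0.0853
gripper_force: 0.0
```

>>> {"fn": "servo_tool", "kwargs": {"moves": [{"dp": [0, 0, 0], "delta_rot": [0, 0, 0], "fingers": 0.5}, {"dp": [0, 0, 0], "delta_rot": [0, 0, 0], "fingers": 0.3}, {"dp": [0, 0, 0], "delta_rot": [0, 0, 0], "fingers": 0.25}, {"dp": [0, 0, 0], "delta_rot": [0, 0, 0], "fingers": 0.2}, {"dp": [0, 0, 0], "delta_rot": [0, 0, 0], "fingers": 0.15}], "force": 90}}

```text
clock: 6.15
position: [0.6489, -0.2853, 0.128]
ee_rot: [-0.131, 0.752, 0.637, -0.11]
contact_force: [0.5, 0.7, -0.9]
width: 0.0136
gripper_force: 0.3
```

>>> {"fn": "servo_tool", "kwargs": {"moves": [{"dp": [0, 0, 0], "delta_rot": [0, 0, 0], "fingers": 0.1}, {"dp": [0, 0, 0], "delta_rot": [0, 0, 0], "fingers": 0}, {"dp": [0, 0, 0], "delta_rot": [0, 0, 0], "fingers": 0}, {"dp": [0, 0, 0], "delta_rot": [0, 0, 0], "fingers": 0}]}}

```text
clock: 6.55
position: [0.6487, -0.2854, 0.1279]
ee_rot: [-0.131, 0.752, 0.637, -0.11]
contact_force: [3.3, -0.5, 4.5]
width: 0.0106
gripper_force: 88.1
```

```bash
cat >> h.py <<'E'
GL=np.array([.166,0,.064]) # lip -> grasp in tray frame
def pour(lx,ly,lz,T):
    R=Rt(8,20-T);Rtray=Ro.from_euler("z",8,degrees=True)*Ro.from_euler("y",-T,degrees=True)
    return tcp(binp(lx,ly,lz)+Rtray.apply(GL),R),R
E
python3 - <<'E'
from h import *
s=readout.get_state();q=s["ee_rot"];R=Ro.from_quat([q[1],q[2],q[3],q[0]])
e=plan([(s["position"]+[0,0,.03],R)],vmax=.02)
e=plan([(s["position"]+[0,0,.18],R)],start=e,vmax=.03)
plan([pour(.01,0,.19,0)],start=e,vmax=.03)
E
```

```text
-- N 2
[[0.0, -0.03, -0.07], [0.0, 0.0, 0.0]]
[[0.0, -0.02, -0.07], [0.0, 0.0, 0.0]]
end err [-0.      0.0001  0.0003]
-- N 5
[[0.0, -0.05, -0.14], [0.0, 0.0, 0.0]]
[[0.0, -0.05, -0.14], [0.0, 0.0, 0.0]]
[[0.0, -0.05, -0.14], [0.0, 0.0, 0.0]]
[[0.0, -0.05, -0.15], [0.0, 0.0, 0.0]]
[[0.0, -0.05, -0.14], [0.0, 0.0, 0.0]]
end err [-0.0008  0.0005 -0.0003]
-- N 20
[[0.14, -0.01, 0.01], [0.0, -0.05, -0.14]]
[[0.15, -0.01, 0.0], [0.0, -0.06, -0.15]]
[[0.14, -0.01, 0.0], [0.01, -0.05, -0.14]]
[[0.14, -0.01, 0.01], [-0.0, -0.05, -0.14]]
[[0.15, -0.0, 0.0], [0.0, -0.05, -0.15]]
[[0.14, -0.0, 0.0], [0.0, -0.06, -0.14]]
[[0.15, -0.0, 0.0], [0.01, -0.05, -0.14]]
[[0.14, -0.0, 0.0], [-0.0, -0.05, -0.14]]
[[0.15, 0.0, 0.0], [0.0, -0.05, -0.15]]
[[0.14, 0.01, 0.0], [0.0, -0.06, -0.14]]
[[0.14, 0.01, 0.0], [0.01, -0.05, -0.14]]
[[0.15, 0.01, -0.0], [-0.0, -0.05, -0.15]]
[[0.14, 0.01, -0.01], [0.0, -0.06, -0.14]]
[[0.14, 0.01, 0.0], [0.0, -0.05, -0.14]]
[[0.15, 0.02, -0.0], [0.01, -0.05, -0.15]]
[[0.14, 0.02, -0.01], [-0.0, -0.05, -0.14]]
[[0.14, 0.02, -0.01], [0.0, -0.06, -0.14]]
[[0.14, 0.02, -0.0], [0.0, -0.05, -0.15]]
[[0.15, 0.03, -0.01], [0.01, -0.05, -0.14]]
[[0.14, 0.02, -0.01], [-0.0, -0.05, -0.14]]
end err [ 0.0008 -0.0005 -0.0001]
```

>>> {"fn": "servo_tool", "kwargs": {"moves": [{"dp": [0, -0.01, -0.03], "delta_rot": [0, 0, 0], "fingers": 0}, {"dp": [0, -0.02, -0.05], "delta_rot": [0, 0, 0], "fingers": 0}, {"dp": [0, -0.02, -0.06], "delta_rot": [0, 0, 0], "fingers": 0}, {"dp": [0, 0, 0], "delta_rot": [0, 0, 0], "fingers": 0}], "force": 100}}

```text
clock: 6.95
position: [0.649, -0.2857, 0.1592]
ee_rot: [-0.13, 0.752, 0.637, -0.11]
contact_force: [0.9, -0.6, -4.1]
width: 0.0111
gripper_force: 97.5
```

```bash
python3 - <<'E'
from h import *
st();p,d,W,Rw=wristcloud("w2.png");H=hsv(0,"w2.png")
t=(np.linalg.norm(W[...,:2]-[.535,-.272],axis=-1)<.13)&(W[...,2]>.05)&(W[...,2]<.085)&(H[...,1]<70)&(d>0)
P=W[t];print(rect(P[:,:2]));A=np.c_[P,np.ones(len(P))]
T=(H[...,1]<70)&(d>0)&(W[...,2]>.02)&(W[...,2]<.12)&(np.linalg.norm(W[...,:2]-[.535,-.272],axis=-1)<.15)
P=W[T];x=(P[:,:2]-[.541,-.274])@[.987,-.161]
for a in np.arange(-.08,.08,.02):
    m=(x>a)&(x<a+.02);print(round(a,2),m.sum(),np.percentile(P[m][:,2],[5,90,97]).round(3))
E
```

```text
t 6.95 p [ 0.649  -0.2857  0.1592] F [ 0.9 -0.6 -4.1] w 0.0111 q [-0.47  0.72  1.14 -0.1   1.61 -0.29]
([[454.0, -323.0], [603.0, -348.0], [623.0, -225.0], [474.0, -200.0]], array([ 538.4, -274.2]), array([124.7, 151. ]), 80.6)
-0.08 3088 [0.04  0.062 0.07 ]
-0.06 1986 [0.037 0.07  0.071]
-0.04 1139 [0.037 0.071 0.071]
-0.02 2861 [0.037 0.067 0.071]
0.0 1199 [0.037 0.071 0.072]
0.02 3029 [0.037 0.067 0.072]
0.04 2218 [0.037 0.071 0.072]
0.06 2465 [0.037 0.108 0.116]
```

View pics/w2.png

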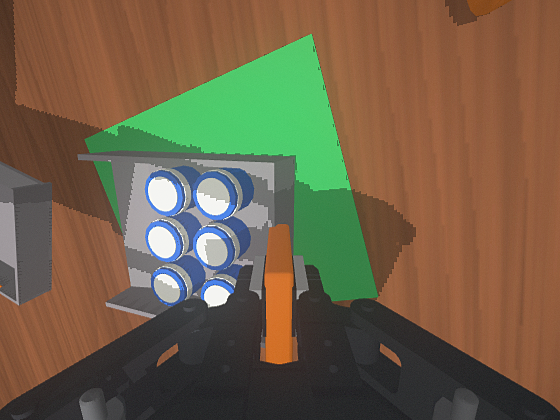

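The handle at (280,310) is gripped squarely, all six cells are in, and the tray is level, with its walls 71 mm high along their length. Now I lift and carry it.

>>> {"fn": "servo_tool", "kwargs": {"moves": [{"dp": [0, -0.03, -0.08], "delta_rot": [0, 0, 0], "fingers": 0}, {"dp": [0, -0.05, -0.14], "delta_rot": [0, 0, 0], "fingers": 0}, {"dp": [0, -0.05, -0.15], "delta_rot": [0, 0, 0], "fingers": 0}, {"dp": [0, -0.05, -0.14], "delta_rot": [0, 0, 0], "fingers": 0}, {"dp": [0, -0.05, -0.14], "delta_rot": [0, 0, 0], "fingers": 0}]}}

```text
clock: 7.5
position: [0.6488, -0.2856, 0.2956]
ee_rot: [-0.132, 0.752, 0.637, -0.11]
contact_force: [0.6, -0.7, -4.6]
width: 0.0107
gripper_force: 98.1
```

>>> {"fn": "servo_tool", "kwargs": {"moves": [{"dp": [0, -0.03, -0.06], "delta_rot": [0, 0, 0], "fingers": 0}, {"dp": [0.04, 0, 0], "delta_rot": [0, -0.02, -0.04], "fingers": 0}, {"dp": [0.1, -0.01, 0.01], "delta_rot": [0, -0.04, -0.1], "fingers": 0}, {"dp": [0.14, -0.01, 0], "delta_rot": [0, -0.05, -0.14], "fingers": 0}, {"dp": [0.15, -0.01, 0], "delta_rot": [0, -0.06, -0.15], "fingers": 0}]}}

```text
clock: 8.0
position: [0.6534, -0.197, 0.3056]
ee_rot: [-0.131, 0.736, 0.654, -0.115]
contact_force: [0.9, -0.5, -4.0]
width: 0.0106
gripper_force: 98.1
```

>>> {"fn": "servo_tool", "kwargs": {"moves": [{"dp": [0.14, -0.01, 0.01], "delta_rot": [0, -0.05, -0.14], "fingers": 0}, {"dp": [0.14, 0, 0], "delta_rot": [0, -0.05, -0.14], "fingers": 0}, {"dp": [0.15, 0, 0], "delta_rot": [0, -0.05, -0.15], "fingers": 0}, {"dp": [0.14, 0, 0], "delta_rot": [0, -0.06, -0.14], "fingers": 0}, {"dp": [0.15, 0, 0], "delta_rot": [0, -0.05, -0.14], "fingers": 0}]}}

```text
clock: 8.5
position: [0.6632, -0.0527, 0.3048]
ee_rot: [-0.126, 0.71, 0.682, -0.12]
contact_force: [-0.2, 0.0, -4.3]
width: 0.0109
gripper_force: 98.1
```

>>> {"fn": "servo_tool", "kwargs": {"moves": [{"dp": [0.14, 0, 0], "delta_rot": [0, -0.05, -0.14], "fingers": 0}, {"dp": [0.15, 0, 0], "delta_rot": [0, -0.05, -0.15], "fingers": 0}, {"dp": [0.14, 0.01, 0], "delta_rot": [0, -0.06, -0.14], "fingers": 0}, {"dp": [0.14, 0.01, 0], "delta_rot": [0.01, -0.05, -0.14], "fingers": 0}, {"dp": [0.15, 0.01, 0], "delta_rot": [0, -0.05, -0.15], "fingers": 0}]}}

```text
clock: 9.0
position: [0.6703, 0.091, 0.3028]
ee_rot: [-0.122, 0.684, 0.708, -0.125]
contact_force: [0.2, 0.6, -4.4]
width: 0.0105
gripper_force: 98.1
```

```bash
python3 - <<'E'
from h import *
st();plan([pour(.01,0,.19,0)],vmax=.03)
E
```

```text
t 9.0 p [0.6703 0.091  0.3028] F [ 0.2  0.6 -4.4] w 0.0105 q [ 0.03  0.6   1.02 -0.    1.88 -0.  ]
-- N 7
[[0.14, 0.02, -0.01], [-0.0, -0.05, -0.14]]
[[0.14, 0.02, -0.01], [-0.01, -0.06, -0.14]]
[[0.14, 0.02, -0.01], [-0.0, -0.05, -0.14]]
[[0.14, 0.02, -0.01], [-0.0, -0.05, -0.14]]
[[0.14, 0.03, -0.01], [-0.01, -0.05, -0.14]]
[[0.14, 0.03, -0.01], [-0.0, -0.06, -0.14]]
[[0.14, 0.03, -0.01], [-0.0, -0.05, -0.14]]
end err [-0.0007 -0.0003  0.0002]
```

>>> {"fn": "servo_tool", "kwargs": {"moves": [{"dp": [0.14, 0.02, -0.01], "delta_rot": [0, -0.05, -0.14], "fingers": 0}, {"dp": [0.14, 0.02, -0.01], "delta_rot": [-0.01, -0.06, -0.14], "fingers": 0}, {"dp": [0.14, 0.02, -0.01], "delta_rot": [0, -0.05, -0.14], "fingers": 0}, {"dp": [0.14, 0.02, -0.01], "delta_rot": [0, -0.05, -0.14], "fingers": 0}, {"dp": [0.14, 0.03, -0.01], "delta_rot": [-0.01, -0.05, -0.14], "fingers": 0}]}}

```text
clock: 9.5
position: [0.6852, 0.2323, 0.3049]
ee_rot: [-0.116, 0.657, 0.733, -0.13]
contact_force: [0.2, 0.1, -4.5]
width: 0.0109
gripper_force: 98.1
```

>>> {"fn": "servo_tool", "kwargs": {"moves": [{"dp": [0.1, 0.02, -0.01], "delta_rot": [0, -0.06, -0.14], "fingers": 0}, {"dp": [0.1, 0.02, -0.01], "delta_rot": [0, -0.05, -0.14], "fingers": 0}, {"dp": [0.06, 0.02, 0], "delta_rot": [0, 0, 0], "fingers": 0}, {"dp": [0.02, 0, 0], "delta_rot": [0, 0, 0], "fingers": 0}, {"dp": [0, 0, 0], "delta_rot": [0, 0, 0], "fingers": 0}]}}

```text
clock: 10.0
position: [0.6919, 0.2872, 0.3057]
ee_rot: [-0.113, 0.647, 0.743, -0.131]
contact_force: [0.6, -0.8, -3.8]
width: 0.0107
gripper_force: 98.1
```

```bash
python3 - <<'E'
from h import *
st()
for n in("top","scene"):
    p,d=imaging.get_image(n);cv2.imwrite(f"pics/{n}1.png",p[...,::-1])
a,b=cv2.imread("pics/top1.png")[60:300,100:420],cv2.imread("pics/scene1.png")[100:340,180:500]
cv2.imwrite("pics/c2.png",cv2.resize(np.vstack([a,b]),None,fx=1.2,fy=1.2))
plan([pour(.01,0,.19,18),pour(.015,0,.155,32),pour(.01,0,.145,50),pour(0,0,.145,72)],vmax=.05,wmax=.07)
E
```

```text
t 10.0 p [0.6919 0.2872 0.3057] F [ 0.6 -0.8 -3.8] w 0.0107 q [0.28 0.73 0.77 0.05 1.99 0.16]
-- N 5
[[0.0, -0.06, -0.03], [-0.62, 0.0, -0.01]]
[[0.01, -0.06, -0.04], [-0.62, 0.01, -0.0]]
[[0.0, -0.05, -0.03], [-0.63, -0.0, -0.01]]
[[0.0, -0.06, -0.04], [-0.62, 0.0, -0.0]]
[[0.01, -0.05, -0.05], [-0.62, 0.01, -0.01]]
-- N 4
[[-0.0, -0.05, 0.01], [-0.61, -0.0, -0.0]]
[[-0.0, -0.05, 0.01], [-0.61, -0.0, -0.0]]
[[-0.0, -0.05, 0.0], [-0.61, -0.0, -0.0]]
[[-0.0, -0.04, 0.0], [-0.61, -0.0, -0.0]]
-- N 5
[[-0.0, -0.07, -0.02], [-0.63, -0.0, -0.0]]
[[-0.0, -0.06, -0.03], [-0.63, -0.0, -0.0]]
[[-0.0, -0.07, -0.03], [-0.63, -0.0, -0.0]]
[[-0.0, -0.06, -0.04], [-0.63, -0.0, -0.0]]
[[-0.0, -0.06, -0.04], [-0.63, -0.0, -0.0]]
-- N 6
[[-0.0, -0.07, -0.04], [-0.64, -0.0, -0.0]]
[[-0.0, -0.06, -0.04], [-0.64, -0.0, -0.0]]
[[-0.0, -0.07, -0.04], [-0.64, -0.0, -0.0]]
[[-0.0, -0.06, -0.05], [-0.64, -0.0, -0.0]]
[[-0.0, -0.05, -0.05], [-0.64, -0.0, -0.0]]
[[-0.0, -0.06, -0.06], [-0.64, -0.0, -0.0]]
end err [ 0.0011 -0.0004 -0.0002]
```

View pics/c2.png

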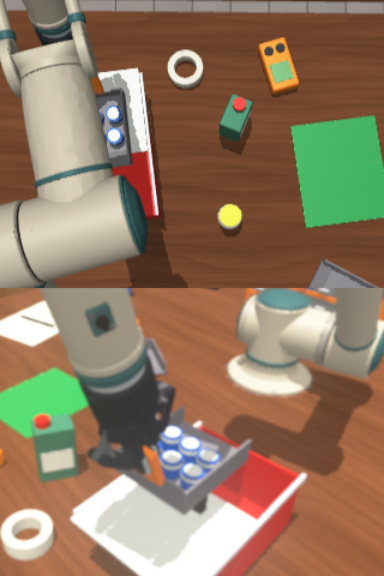

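The crop shows the loaded tray level above the open bin (crop 190,460), with the cover fully open behind it. Now I tip it.

>>> {"fn": "servo_tool", "kwargs": {"moves": [{"dp": [0, -0.06, -0.03], "delta_rot": [-0.62, 0, 0], "fingers": 0}, {"dp": [0.01, -0.06, -0.04], "delta_rot": [-0.62, 0, 0], "fingers": 0}, {"dp": [0, -0.05, -0.03], "delta_rot": [-0.63, 0, 0], "fingers": 0}, {"dp": [0, -0.06, -0.04], "delta_rot": [-0.62, 0, 0], "fingers": 0}, {"dp": [0, -0.05, -0.05], "delta_rot": [-0.62, 0, 0], "fingers": 0}]}}

```text
clock: 10.6
position: [0.6452, 0.2804, 0.3572]
ee_rot: [-0.01, 0.657, 0.753, -0.013]
contact_force: [1.1, 0.7, -4.6]
width: 0.011
gripper_force: 98.4
```

>>> {"fn": "servo_tool", "kwargs": {"moves": [{"dp": [0, -0.05, 0.01], "delta_rot": [-0.61, 0, 0], "fingers": 0}, {"dp": [0, -0.05, 0.01], "delta_rot": [-0.61, 0, 0], "fingers": 0}, {"dp": [0, -0.05, 0], "delta_rot": [-0.61, 0, 0], "fingers": 0}, {"dp": [0, -0.04, 0], "delta_rot": [-0.61, 0, 0], "fingers": 0}, {"dp": [0, 0, 0], "delta_rot": [0, 0, 0], "fingers": 0}]}}

```text
clock: 11.1
position: [0.6052, 0.2752, 0.3512]
ee_rot: [0.068, 0.654, 0.75, 0.077]
contact_force: [0.0, -0.8, -2.4]
width: 0.0107
gripper_force: 98.7
```

>>> {"fn": "servo_tool", "kwargs": {"moves": [{"dp": [0, -0.07, -0.02], "delta_rot": [-0.63, 0, 0], "fingers": 0}, {"dp": [0, -0.06, -0.03], "delta_rot": [-0.63, 0, 0], "fingers": 0}, {"dp": [0, -0.07, -0.03], "delta_rot": [-0.63, 0, 0], "fingers": 0}, {"dp": [0, -0.06, -0.04], "delta_rot": [-0.63, 0, 0], "fingers": 0}, {"dp": [0, -0.06, -0.04], "delta_rot": [-0.63, 0, 0], "fingers": 0}]}}

```text
clock: 11.6
position: [0.5378, 0.2661, 0.3602]
ee_rot: [0.171, 0.635, 0.728, 0.195]
contact_force: [0.7, 0.7, -2.4]
width: 0.0107
gripper_force: 98.9
```

>>> {"fn": "servo_tool", "kwargs": {"moves": [{"dp": [0, -0.07, -0.04], "delta_rot": [-0.64, 0, 0], "fingers": 0}, {"dp": [0, -0.06, -0.04], "delta_rot": [-0.64, 0, 0], "fingers": 0}, {"dp": [0, -0.07, -0.04], "delta_rot": [-0.64, 0, 0], "fingers": 0}, {"dp": [0, -0.06, -0.05], "delta_rot": [-0.64, 0, 0], "fingers": 0}, {"dp": [0, -0.05, -0.05], "delta_rot": [-0.64, 0, 0], "fingers": 0}]}}

```text
clock: 12.1
position: [0.4622, 0.2551, 0.3573]
ee_rot: [0.271, 0.6, 0.687, 0.308]
contact_force: [0.6, -0.7, -2.3]
width: 0.0106
gripper_force: 99.0
```

>>> {"fn": "servo_tool", "kwargs": {"moves": [{"dp": [0, -0.06, -0.06], "delta_rot": [-0.64, 0, 0], "fingers": 0}, {"dp": [0, 0, 0], "delta_rot": [0, 0, 0], "fingers": 0}, {"dp": [0, 0, 0], "delta_rot": [0, 0, 0], "fingers": 0}, {"dp": [0, 0, 0], "delta_rot": [0, 0, 0], "fingers": 0}, {"dp": [0, 0, 0], "delta_rot": [0, 0, 0], "fingers": 0}]}}

```text
clock: 12.6
position: [0.4477, 0.2545, 0.357]
ee_rot: [0.288, 0.591, 0.677, 0.33]
contact_force: [0.1, 0.9, -3.5]
width: 0.0105
gripper_force: 99.0
```

```bash
python3 - <<'E'
from h import *
st()
for n in("scene","wrist"):
    p,d=imaging.get_image(n);cv2.imwrite(f"pics/{n}2.png",p[...,::-1])
a,b=cv2.imread("pics/scene2.png")[100:380,180:500],cv2.imread("pics/wrist2.png")
cv2.imwrite("pics/c3.png",np.hstack([a,cv2.resize(b,(373,280))]))
E
```

```text
t 12.6 p [0.4477 0.2545 0.357 ] F [ 0.1  0.9 -3.5] w 0.0105 q [ 0.57 -0.09  2.08 -0.89  0.44  1.12]
```

View pics/c3.png

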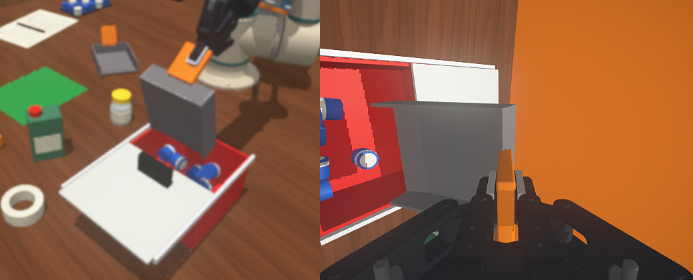

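The tray is empty and the cells lie in the bin (scene crop 190,165; wrist crop 335,150). Next I untip the tray and carry it back.

```bash
python3 - <<'E'
from h import *
e=plan([pour(.0,0,.19,60),pour(.01,0,.20,0)],vmax=.05,wmax=.1)
R=Ro.from_quat([.752,.637,-.11,-.131])
plan([(np.array([.642,-.275,.305]),R)],start=e,vmax=.05)
E
```

```text
-- N 3
[[0.0, 0.11, 0.01], [0.7, 0.01, -0.01]]
[[0.0, 0.11, -0.01], [0.69, 0.01, -0.0]]
[[0.0, 0.12, -0.01], [0.7, 0.01, -0.01]]
-- N 11
[[0.0, 0.04, 0.09], [0.95, 0.0, -0.0]]
[[0.0, 0.05, 0.09], [0.95, 0.0, -0.0]]
[[0.0, 0.06, 0.08], [0.96, 0.0, -0.0]]
[[0.0, 0.07, 0.08], [0.95, 0.0, -0.0]]
[[0.0, 0.07, 0.06], [0.95, 0.0, -0.0]]
[[0.0, 0.08, 0.07], [0.95, 0.0, -0.0]]
[[0.0, 0.09, 0.05], [0.95, 0.0, -0.0]]
[[0.0, 0.09, 0.04], [0.96, 0.0, -0.0]]
[[0.0, 0.09, 0.04], [0.95, 0.0, -0.0]]
[[0.0, 0.1, 0.03], [0.95, 0.0, -0.0]]
[[0.0, 0.1, 0.02], [0.95, 0.0, -0.0]]
end err [0.     0.0006 0.0006]
-- N 12
[[-0.23, -0.05, 0.02], [-0.0, 0.09, 0.24]]
[[-0.23, -0.04, 0.02], [-0.01, 0.09, 0.24]]
[[-0.23, -0.04, 0.02], [-0.0, 0.08, 0.24]]
[[-0.24, -0.03, 0.01], [-0.01, 0.09, 0.23]]
[[-0.23, -0.03, 0.02], [-0.0, 0.09, 0.24]]
[[-0.23, -0.02, 0.01], [-0.01, 0.09, 0.24]]
[[-0.24, -0.01, 0.01], [-0.0, 0.08, 0.24]]
[[-0.23, -0.01, 0.01], [-0.01, 0.09, 0.24]]
[[-0.24, -0.0, 0.0], [-0.0, 0.09, 0.24]]
[[-0.24, -0.0, 0.0], [-0.0, 0.09, 0.24]]
[[-0.23, 0.01, 0.0], [-0.01, 0.08, 0.23]]
[[-0.24, 0.01, 0.0], [-0.0, 0.09, 0.24]]
end err [-0.0004  0.0007 -0.0007]
```

>>> {"fn": "servo_tool", "kwargs": {"moves": [{"dp": [0, 0.11, 0.01], "delta_rot": [0.7, 0.01, -0.01], "fingers": 0}, {"dp": [0, 0.11, -0.01], "delta_rot": [0.69, 0.01, 0], "fingers": 0}, {"dp": [0, 0.12, -0.01], "delta_rot": [0.7, 0.01, -0.01], "fingers": 0}, {"dp": [0, 0.04, 0.09], "delta_rot": [0.95, 0, 0], "fingers": 0}, {"dp": [0, 0.05, 0.09], "delta_rot": [0.95, 0, 0], "fingers": 0}]}}

```text
clock: 13.2
position: [0.5235, 0.2638, 0.3893]
ee_rot: [0.172, 0.635, 0.728, 0.195]
contact_force: [-0.7, -0.5, -2.5]
width: 0.0108
gripper_force: 99.1
```

>>> {"fn": "servo_tool", "kwargs": {"moves": [{"dp": [0, 0.06, 0.08], "delta_rot": [0.96, 0, 0], "fingers": 0}, {"dp": [0, 0.07, 0.08], "delta_rot": [0.95, 0, 0], "fingers": 0}, {"dp": [0, 0.07, 0.06], "delta_rot": [0.95, 0, 0], "fingers": 0}, {"dp": [0, 0.08, 0.07], "delta_rot": [0.95, 0, 0], "fingers": 0}, {"dp": [0, 0.09, 0.05], "delta_rot": [0.95, 0, 0], "fingers": 0}]}}

```text
clock: 13.7
position: [0.6165, 0.276, 0.3469]
ee_rot: [0.017, 0.657, 0.753, 0.017]
contact_force: [0.9, 0.0, -2.4]
width: 0.0105
gripper_force: 98.9
```

>>> {"fn": "servo_tool", "kwargs": {"moves": [{"dp": [0, 0.09, 0.04], "delta_rot": [0.96, 0, 0], "fingers": 0}, {"dp": [0, 0.09, 0.04], "delta_rot": [0.95, 0, 0], "fingers": 0}, {"dp": [0, 0.1, 0.03], "delta_rot": [0.95, 0, 0], "fingers": 0}, {"dp": [0, 0.1, 0.02], "delta_rot": [0.95, 0, 0], "fingers": 0}, {"dp": [0, 0, 0], "delta_rot": [0, 0, 0], "fingers": 0}]}}

```text
clock: 14.2
position: [0.693, 0.2855, 0.3043]
ee_rot: [-0.108, 0.649, 0.742, -0.128]
contact_force: [0.9, -0.4, -5.1]
width: 0.0114
gripper_force: 99.1
```

>>> {"fn": "servo_tool", "kwargs": {"moves": [{"dp": [-0.12, -0.03, 0.01], "delta_rot": [0, 0.04, 0.12], "fingers": 0}, {"dp": [-0.23, -0.04, 0.02], "delta_rot": [-0.01, 0.09, 0.24], "fingers": 0}, {"dp": [-0.23, -0.04, 0.02], "delta_rot": [0, 0.08, 0.24], "fingers": 0}, {"dp": [-0.24, -0.03, 0.01], "delta_rot": [-0.01, 0.09, 0.23], "fingers": 0}, {"dp": [-0.23, -0.03, 0.02], "delta_rot": [0, 0.09, 0.24], "fingers": 0}]}}

```text
clock: 14.7
position: [0.6696, 0.0714, 0.3116]
ee_rot: [-0.112, 0.69, 0.705, -0.115]
contact_force: [1.1, -0.9, -3.2]
width: 0.0108
gripper_force: 99.1
```

```bash
python3 - <<'E'
from h import *
st()
R=Ro.from_quat([.752,.637,-.11,-.131])
plan([(np.array([.642,-.275,.305]),R)],vmax=.05)
E
```

```text
t 14.7 p [0.6696 0.0714 0.3116] F [ 1.1 -0.9 -3.2] w 0.0108 q [ 0.01  0.58  1.03 -0.01  1.86 -0.02]
-- N 7
[[-0.25, -0.02, 0.01], [0.03, 0.09, 0.25]]
[[-0.24, -0.02, 0.01], [0.03, 0.09, 0.25]]
[[-0.25, -0.01, 0.01], [0.03, 0.09, 0.25]]
[[-0.25, -0.0, 0.01], [0.03, 0.09, 0.26]]
[[-0.25, 0.0, 0.0], [0.03, 0.1, 0.25]]
[[-0.25, 0.01, 0.0], [0.03, 0.09, 0.25]]
[[-0.24, 0.02, 0.0], [0.03, 0.09, 0.25]]
end err [-0.001  -0.0008 -0.0002]
```

>>> {"fn": "servo_tool", "kwargs": {"moves": [{"dp": [-0.25, -0.02, 0.01], "delta_rot": [0.03, 0.09, 0.25], "fingers": 0}, {"dp": [-0.24, -0.02, 0.01], "delta_rot": [0.03, 0.09, 0.25], "fingers": 0}, {"dp": [-0.25, -0.01, 0.01], "delta_rot": [0.03, 0.09, 0.25], "fingers": 0}, {"dp": [-0.25, 0, 0.01], "delta_rot": [0.03, 0.09, 0.26], "fingers": 0}, {"dp": [-0.25, 0, 0], "delta_rot": [0.03, 0.1, 0.25], "fingers": 0}]}}

```text
clock: 15.2
position: [0.6494, -0.176, 0.3071]
ee_rot: [-0.126, 0.735, 0.657, -0.112]
contact_force: [0.8, -0.4, -2.7]
width: 0.0108
gripper_force: 99.1
```

>>> {"fn": "servo_tool", "kwargs": {"moves": [{"dp": [-0.25, 0.01, 0], "delta_rot": [0.03, 0.09, 0.25], "fingers": 0}, {"dp": [-0.24, 0.02, 0], "delta_rot": [0.03, 0.09, 0.25], "fingers": 0}, {"dp": [0, 0, 0], "delta_rot": [0, 0, 0], "fingers": 0}]}}

```text
clock: 15.5
position: [0.6418, -0.2798, 0.3038]
ee_rot: [-0.13, 0.754, 0.634, -0.112]
contact_force: [-0.3, 1.4, -2.3]
width: 0.0106
gripper_force: 99.0
```

```bash
python3 - <<'E'
from h import *
st();R=Ro.from_quat([.752,.637,-.11,-.131])
e=plan([(np.array([.642,-.275,.145]),R)],vmax=.035)
p,d,W,Rw=wristcloud("w4.png");H=hsv(0,"w4.png")
T=(H[...,1]<70)&(d>0)&(W[...,2]>.12)&(W[...,2]<.3)
P=W[T]
x=(P[:,:2]-[.534,-.264])@[.987,-.161];y=(P[:,:2]-[.534,-.264])@[.161,.987]
for a in np.arange(-.08,.08,.02):
    m=(x>a)&(x<a+.02)&(abs(y)<.08);z=P[m][:,2];print(round(a,2),m.sum(),np.percentile(z,[5,50,97]).round(3)) if m.sum() else 0
for a in np.arange(-.08,.08,.02):
    m=(y>a)&(y<a+.02)&(abs(x)<.04);z=P[m][:,2];print("y",round(a,2),m.sum(),np.percentile(z,[5,50,97]).round(3)) if m.sum() else 0
E
```

```text
t 15.5 p [ 0.6418 -0.2798  0.3038] F [-0.3  1.4 -2.3] w 0.0106 q [-0.47  0.63  0.95 -0.11  1.89 -0.31]
-- N 5
[[0.01, 0.05, 0.15], [-0.0, 0.01, -0.02]]
[[0.0, 0.06, 0.15], [-0.01, 0.0, -0.02]]
[[0.01, 0.05, 0.15], [-0.0, 0.01, -0.01]]
[[0.0, 0.05, 0.15], [-0.0, 0.01, -0.02]]
[[0.01, 0.06, 0.15], [-0.01, 0.0, -0.02]]
end err [-0.0008 -0.0008  0.0007]
-0.08 3111 [0.185 0.187 0.216]
-0.06 3515 [0.182 0.183 0.216]
-0.04 3358 [0.181 0.182 0.216]
-0.02 3118 [0.181 0.182 0.216]
0.0 3374 [0.181 0.182 0.216]
0.02 2928 [0.181 0.182 0.216]
0.04 2077 [0.181 0.183 0.216]
0.06 4393 [0.184 0.251 0.3  ]
y -0.08 867 [0.182 0.192 0.216]
y -0.06 1341 [0.182 0.182 0.183]
y -0.04 1703 [0.182 0.182 0.183]
y -0.02 2018 [0.181 0.182 0.183]
y 0.0 2184 [0.181 0.182 0.183]
y 0.02 2344 [0.181 0.182 0.183]
y 0.04 2321 [0.181 0.188 0.217]
```

>>> {"fn": "servo_tool", "kwargs": {"moves": [{"dp": [0.02, 0.05, 0.15], "delta_rot": [0, 0, 0], "fingers": 0}, {"dp": [0.01, 0.06, 0.15], "delta_rot": [0, 0, 0], "fingers": 0}, {"dp": [0.01, 0.05, 0.15], "delta_rot": [0, 0, 0], "fingers": 0}, {"dp": [0, 0.05, 0.15], "delta_rot": [0, 0, 0], "fingers": 0}, {"dp": [0, 0.05, 0.14], "delta_rot": [0, 0, 0], "fingers": 0}]}}

```text
clock: 16.05
position: [0.643, -0.2619, 0.1469]
ee_rot: [-0.132, 0.751, 0.638, -0.111]
contact_force: [0.9, 0.5, -2.5]
width: 0.0107
gripper_force: 99.1
```

>>> {"fn": "servo_tool", "kwargs": {"moves": [{"dp": [0, 0.01, 0.03], "delta_rot": [0, 0, 0], "fingers": 0}, {"dp": [0, 0.01, 0.02], "delta_rot": [0, 0, 0], "fingers": 0}, {"dp": [0, 0, 0], "delta_rot": [0, 0, 0], "fingers": 0}]}}

```text
clock: 16.35
position: [0.6436, -0.2634, 0.1377]
ee_rot: [-0.132, 0.751, 0.637, -0.111]
contact_force: [0.1, 1.2, -3.0]
width: 0.0109
gripper_force: 99.2
```

>>> {"fn": "servo_tool", "kwargs": {"moves": [{"dp": [0, 0.01, 0.02], "delta_rot": [0, 0, 0], "fingers": 0}, {"dp": [0, 0, 0.015], "delta_rot": [0, 0, 0], "fingers": 0}, {"dp": [0, 0, 0.005], "delta_rot": [0, 0, 0], "fingers": 0}, {"dp": [0, 0, 0], "delta_rot": [0, 0, 0], "fingers": 0}]}}

```text
clock: 16.75
position: [0.6419, -0.2636, 0.1283]
ee_rot: [-0.133, 0.751, 0.636, -0.112]
contact_force: [-0.5, 0.5, -3.7]
width: 0.0105
gripper_force: 99.2
```

>>> {"fn": "servo_tool", "kwargs": {"moves": [{"dp": [0, 0, 0.005], "delta_rot": [0, 0, 0], "fingers": 0}, {"dp": [0, 0, 0], "delta_rot": [0, 0, 0], "fingers": 0}, {"dp": [0, 0, 0], "delta_rot": [0, 0, 0], "fingers": 0.2}, {"dp": [0, 0, 0], "delta_rot": [0, 0, 0], "fingers": 0.3}, {"dp": [0, 0, 0], "delta_rot": [0, 0, 0], "fingers": 0.5}]}}

```text
clock: 17.25
position: [0.6415, -0.2635, 0.1274]
ee_rot: [-0.133, 0.751, 0.636, -0.112]
contact_force: [1.0, -1.0, 0.5]
width: 0.0387
gripper_force: 0.0
```

>>> {"fn": "servo_tool", "kwargs": {"moves": [{"dp": [0, 0, 0], "delta_rot": [0, 0, 0], "fingers": 1}, {"dp": [0, 0, 0], "delta_rot": [0, 0, 0], "fingers": 1}, {"dp": [0, 0, -0.15], "delta_rot": [0, 0, 0], "fingers": 1}, {"dp": [0, 0, -0.25], "delta_rot": [0, 0, 0], "fingers": 1}, {"dp": [0, 0, -0.25], "delta_rot": [0, 0, 0], "fingers": 1}]}}

```text
clock: 17.75
position: [0.6853, -0.2708, 0.2501]
ee_rot: [-0.134, 0.751, 0.636, -0.112]
contact_force: [0.9, 0.2, 0.4]
width: 0.0854
gripper_force: 0.0
```

```bash
python3 - <<'E'
from h import *
st()
p,d,W,Rw=wristcloud("w5.png");H=hsv(0,"w5.png")
t=(np.linalg.norm(W[...,:2]-[.534,-.255],axis=-1)<.13)&(W[...,2]>.03)&(W[...,2]<.05)&(H[...,1]<70)&(d>0)
print("wall",rect(W[t][:,:2]),np.percentile(W[t][:,2],[50,95]))
f=(np.linalg.norm(W[...,:2]-[.534,-.255],axis=-1)<.04)&(d>0);print("floor",np.percentile(W[f][:,2],[5,50,95]))
g=(H[...,0]>50)&(H[...,0]<75)&(H[...,1]>130)&(d>0)&(abs(W[...,2])<.015)&(np.linalg.norm(W[...,:2]-[.534,-.26],axis=-1)<.2);print("mat",rect(W[g][:,:2]))
R=Rt(8,0);g=(.587,.2765)
e=plan([(tcp((*g,.25),R),R)])
E
```

```text
t 17.75 p [ 0.6853 -0.2708  0.2501] F [0.9 0.2 0.4] w 0.0854 q [-0.43  0.72  0.91 -0.09  1.85 -0.28]
wall ([[446.0, -301.0], [599.0, -327.0], [620.0, -204.0], [466.0, -178.0]], array([ 532.6, -252.5]), array([125. , 155.6]), 80.6) [0.04028956 0.04167781]
floor [0.00565259 0.0067943  0.00788674]
mat ([[396.0, -182.0], [425.0, -381.0], [666.0, -346.0], [637.0, -147.0]], array([ 531. , -264.2]), array([243.6, 201.5]), 8.2)
-- N 12
[[0.22, -0.08, 0.01], [-0.28, -0.04, -0.25]]
[[0.22, -0.08, 0.0], [-0.27, -0.04, -0.25]]
[[0.22, -0.07, 0.01], [-0.28, -0.04, -0.26]]
[[0.23, -0.06, -0.01], [-0.28, -0.04, -0.25]]
[[0.22, -0.06, 0.0], [-0.27, -0.04, -0.25]]
[[0.23, -0.06, -0.01], [-0.28, -0.04, -0.25]]
[[0.23, -0.05, -0.0], [-0.27, -0.04, -0.25]]
[[0.23, -0.04, -0.01], [-0.28, -0.04, -0.26]]
[[0.23, -0.03, -0.02], [-0.28, -0.04, -0.25]]
[[0.23, -0.03, -0.01], [-0.27, -0.04, -0.25]]
[[0.23, -0.03, -0.02], [-0.28, -0.04, -0.25]]
[[0.23, -0.01, -0.01], [-0.28, -0.04, -0.25]]
end err [-0.0005  0.      0.0005]
```

The tray stands flat, 12 mm off the mat's centre. Back to the cover grip.

>>> {"fn": "servo_tool", "kwargs": {"moves": [{"dp": [0.22, -0.08, -0.05], "delta_rot": [-0.28, -0.04, -0.25], "fingers": 1}, {"dp": [0.22, -0.08, -0.05], "delta_rot": [-0.27, -0.04, -0.25], "fingers": 1}, {"dp": [0.22, -0.07, 0.01], "delta_rot": [-0.28, -0.04, -0.26], "fingers": 1}, {"dp": [0.23, -0.06, -0.01], "delta_rot": [-0.28, -0.04, -0.25], "fingers": 1}, {"dp": [0.22, -0.06, 0], "delta_rot": [-0.27, -0.04, -0.25], "fingers": 1}]}}

```text
clock: 18.3
position: [0.6505, -0.0419, 0.2913]
ee_rot: [-0.08, 0.716, 0.69, -0.066]
contact_force: [0.8, 0.4, -0.2]
width: 0.0849
gripper_force: 0.0
```

>>> {"fn": "servo_tool", "kwargs": {"moves": [{"dp": [0.23, -0.06, -0.01], "delta_rot": [-0.28, -0.04, -0.25], "fingers": 1}, {"dp": [0.23, -0.05, 0], "delta_rot": [-0.27, -0.04, -0.25], "fingers": 1}, {"dp": [0.23, -0.04, -0.01], "delta_rot": [-0.28, -0.04, -0.26], "fingers": 1}, {"dp": [0.23, -0.03, -0.02], "delta_rot": [-0.28, -0.04, -0.25], "fingers": 1}, {"dp": [0.23, -0.03, -0.01], "delta_rot": [-0.27, -0.04, -0.25], "fingers": 1}]}}

```text
clock: 18.8
position: [0.6076, 0.1874, 0.312]
ee_rot: [-0.028, 0.674, 0.738, -0.02]
contact_force: [1.0, 1.7, 0.8]
width: 0.0853
gripper_force: 0.0
```

>>> {"fn": "servo_tool", "kwargs": {"moves": [{"dp": [0.23, -0.03, -0.02], "delta_rot": [-0.28, -0.04, -0.25], "fingers": 1}, {"dp": [0.23, -0.01, -0.01], "delta_rot": [-0.28, -0.04, -0.25], "fingers": 1}, {"dp": [0, 0, 0], "delta_rot": [0, 0, 0], "fingers": 1}]}}

```text
clock: 19.1
position: [0.5891, 0.2821, 0.32]
ee_rot: [-0.008, 0.654, 0.757, -0.0]
contact_force: [-0.2, -1.6, 0.3]
width: 0.0852
gripper_force: 0.0
```

```bash
python3 - <<'E'
from h import *
st();R=Rt(8,0);g=(.587,.2765)
p,d,W,Rw=wristcloud("w6.png");H=hsv(0,"w6.png")
C,S=np.cos(BY),np.sin(BY);D=W[...,:2]-BIN;bx=D@[C,S];by=D@[-S,C]
k=(bx>.03)&(bx<.15)&(abs(by)<.06)&(W[...,2]>.13)&(W[...,2]<.165)&(d>0);print("grip",k.sum(),rect(W[k][:,:2]),np.percentile(W[k][:,2],95)) if k.sum() else print("no grip")
b=(bx>-.08)&(bx<.04)&(abs(by)<.09)&(d>0);print("cells top",np.percentile(W[b][:,2],[5,50,99]).round(3) if b.sum() else b.sum())
plan([(tcp((*g,.149),R),R)],vmax=.04)
p,d=imaging.get_image("top");cv2.imwrite("pics/top6.png",p[...,::-1])
cv2.imwrite("pics/c6.png",np.hstack([p[60:340,100:460,::-1],cv2.resize(cv2.imread("pics/w6.png"),(373,280))]))
E
```

```text
t 19.1 p [0.5891 0.2821 0.32  ] F [-0.2 -1.6  0.3] w 0.0852 q [0.33 0.39 1.29 0.01 1.47 0.19]
grip 1426 ([[573.0, 311.0], [582.0, 242.0], [596.0, 244.0], [586.0, 312.0]], array([584.4, 277.2]), array([13.8, 69.3]), 7.9) 0.1588262116560814
cells top [0.005 0.037 0.339]
-- N 3
[[-0.01, -0.0, 0.19], [-0.04, -0.03, 0.01]]
[[-0.0, -0.01, 0.2], [-0.04, -0.03, 0.02]]
[[-0.0, -0.0, 0.19], [-0.05, -0.03, 0.01]]
end err [-0.0002 -0.001  -0.0007]
```

View pics/c6.png

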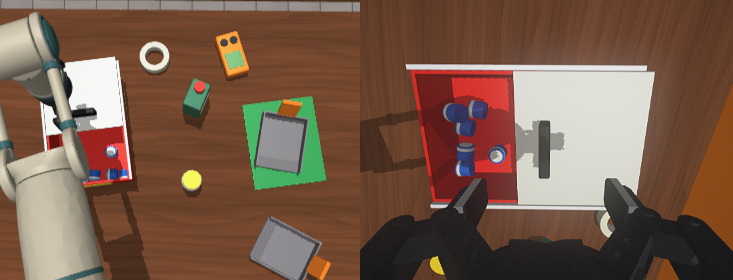

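The wrist crop shows all six cells in the bin (around 470,140) and the grip plate at (545,150). The tray is empty on the mat at (282,142). Now I grip the plate and shut the cover.

>>> {"fn": "servo_tool", "kwargs": {"moves": [{"dp": [-0.02, -0.01, 0.19], "delta_rot": [-0.05, -0.03, 0.01], "fingers": 1}, {"dp": [0, -0.01, 0.2], "delta_rot": [-0.04, -0.03, 0.02], "fingers": 1}, {"dp": [0, 0, 0.18], "delta_rot": [-0.04, -0.03, 0.01], "fingers": 1}, {"dp": [0, 0, 0], "delta_rot": [0, 0, 0], "fingers": 1}, {"dp": [0, 0, 0], "delta_rot": [0, 0, 0], "fingers": 0.3}], "force": 60}}

```text
clock: 19.7
position: [0.5876, 0.271, 0.2052]
ee_rot: [0.0, 0.658, 0.753, -0.001]
contact_force: [0.8, 0.7, -0.4]
width: 0.0731
gripper_force: 0.0
```

>>> {"fn": "servo_tool", "kwargs": {"moves": [{"dp": [0, 0, 0], "delta_rot": [0, 0, 0], "fingers": 0}, {"dp": [0, 0, 0], "delta_rot": [0, 0, 0], "fingers": 0}, {"dp": [0, 0, 0], "delta_rot": [0, 0, 0], "fingers": 0}, {"dp": [0, 0, 0], "delta_rot": [0, 0, 0], "fingers": 0}, {"dp": [0, 0, 0], "delta_rot": [0, 0, 0], "fingers": 0}]}}

```text
clock: 20.2
position: [0.5865, 0.2723, 0.2065]
ee_rot: [0.0, 0.658, 0.753, -0.0]
contact_force: [-2.6, -1.1, 5.4]
width: 0.0128
gripper_force: 60.4
```

>>> {"fn": "servo_tool", "kwargs": {"moves": [{"dp": [0, -0.06, 0], "delta_rot": [0, 0, 0], "fingers": 0}, {"dp": [0, -0.14, 0], "delta_rot": [0, 0, 0], "fingers": 0}, {"dp": [0, -0.16, 0], "delta_rot": [0, 0, 0], "fingers": 0}, {"dp": [0, -0.15, 0], "delta_rot": [0, 0, 0], "fingers": 0}, {"dp": [0, -0.1, 0], "delta_rot": [0, 0, 0], "fingers": 0}]}}

```text
clock: 20.7
position: [0.4651, 0.2553, 0.2065]
ee_rot: [0.002, 0.657, 0.754, 0.001]
contact_force: [2.9, -1.5, 5.2]
width: 0.0129
gripper_force: 60.3
```

>>> {"fn": "servo_tool", "kwargs": {"moves": [{"dp": [0, -0.05, 0], "delta_rot": [0, 0, 0], "fingers": 0}, {"dp": [0, -0.03, 0], "delta_rot": [0, 0, 0], "fingers": 0}, {"dp": [0, -0.01, 0], "delta_rot": [0, 0, 0], "fingers": 0}, {"dp": [0, 0, 0], "delta_rot": [0, 0, 0], "fingers": 0}]}}

```text
clock: 21.1
position: [0.4482, 0.253, 0.2065]
ee_rot: [0.001, 0.657, 0.753, 0.0]
contact_force: [-1.8, -3.7, 8.7]
width: 0.0134
gripper_force: 60.8
```

>>> {"fn": "servo_tool", "kwargs": {"moves": [{"dp": [0, -0.01, 0], "delta_rot": [0, 0, 0], "fingers": 0}, {"dp": [0, 0, 0], "delta_rot": [0, 0, 0], "fingers": 0}, {"dp": [0, 0, 0], "delta_rot": [0, 0, 0], "fingers": 1}, {"dp": [0, 0, 0], "delta_rot": [0, 0, 0], "fingers": 1}, {"dp": [0, 0, 0], "delta_rot": [0, 0, 0], "fingers": 1}]}}

```text
clock: 21.6
position: [0.4454, 0.2532, 0.2045]
ee_rot: [-0.0, 0.658, 0.753, -0.001]
contact_force: [0.5, -0.2, 0.3]
width: 0.0557
gripper_force: 0.0
```

>>> {"fn": "servo_tool", "kwargs": {"moves": [{"dp": [0, 0, 0], "delta_rot": [0, 0, 0], "fingers": 1}, {"dp": [0, 0, -0.15], "delta_rot": [0, 0, 0], "fingers": 1}, {"dp": [0, 0, -0.25], "delta_rot": [0, 0, 0], "fingers": 1}, {"dp": [0, 0, -0.25], "delta_rot": [0, 0, 0], "fingers": 1}, {"dp": [0, 0, 0], "delta_rot": [0, 0, 0], "fingers": 1}]}}

```text
clock: 22.1
position: [0.4488, 0.2545, 0.3421]
ee_rot: [0.003, 0.658, 0.753, 0.006]
contact_force: [-0.6, -1.0, 1.0]
width: 0.0855
gripper_force: 0.0
```

```bash
python3 - <<'E'
from h import *
st();p,d,W,Rw=wristcloud("w7.png")
C,S=np.cos(BY),np.sin(BY);D=W[...,:2]-BIN;bx=D@[C,S];by=D@[-S,C]
k=(abs(bx)<.15)&(abs(by)<.06)&(W[...,2]>.14)&(W[...,2]<.165)&(d>0);print("grip bx",k.sum(),np.percentile(bx[k],[3,50,97]).round(4))
p,d=imaging.get_image("scene");cv2.imwrite("pics/s7.png",p[...,::-1])
E
```

```text
t 22.1 p [0.4488 0.2545 0.3421] F [-0.6 -1.   1. ] w 0.0855 q [ 0.38  0.16  1.56 -0.    1.4   0.25]
grip bx 1243 [-0.059  -0.0524 -0.0456]
```

View pics/s7.png

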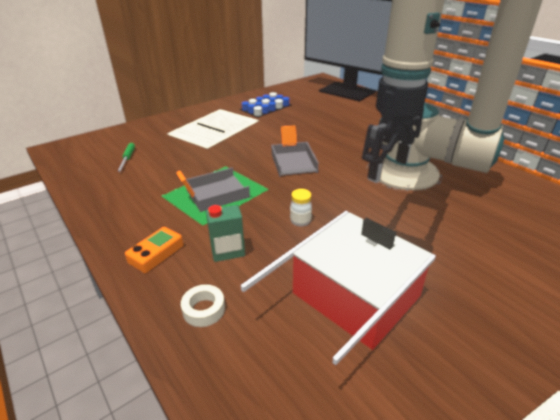

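The cover is shut (grip plate at (378,233), bin x about -52 mm). The empty tray stands on the mat at (218,188), the bystanders have not moved, and the gripper is clear.

```bash
python3 -c "
from rig import manip
print(manip.sign_off())"
```

```text
the job is handed in; nothing more can be done
None
```

I handed the job in at about 22 s on the clock; the sign-off gave no verdict. My last checks showed the six cells in the bin, its cover shut, the empty tray flat on the mat about 12 mm off centre, and the bystanders where they were.

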